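# Shut the purge-gas cock behind the spark guard with a reach rod

## Robot

A 6-joint arm with a two-finger parallel gripper is mounted at the origin on a cart in front of the work surface, level with it; the furniture and walls round the work are solid. World frame = base frame: x ahead of the robot, y to its left, z up, the work surface at z = 0. Lengths are in m, angles in degrees, forces in N, time in s.
With the tool pointing down it reaches from about 0.4 to 0.825 m from the base axis. Payload 7 kg.
Tool frame: the origin (TCP) lies at the very end of the fingers, on their centre line; the grasp point (between the pads) lies 19 mm behind it; z points along the fingers, y is the line along which they close (so a half turn about z gives the same grasp; the last joint's range is limited). The gripper opens to 88 mm and grips with 3 to 60 N. Pads are 19 mm wide; open, the fingers measure 130 mm over their backs; the gripper's body (78 mm by 193 mm) begins 47 mm behind the grasp point.
Start: joints at [60.166, 20.546, 0.682, 0, -70.136, -16.507], TCP at [0.488, 0.466, 0.227] pointing down, gripper open.
Joint ranges: [-176.03, 176.03], [-82.01, 121.73], [-58.28, 71.71], [-173.87, 95.51], [-174.79, -0.11], [-173.66, 173.66]. Speed limits (degrees/s): [136.94, 136.94, 172.46, 180, 180, 180].

## Interface

Orientations are given as [roll, pitch, yaw] about the fixed x, y, z axes, in that order (R = Rz(yaw) Ry(pitch) Rx(roll)).
In Python, from plant import r gives the robot as it stands. The module is installed in compiled form; this text tells all that it offers.
- The arm moves only by the tool jog_arm, never from a script. Its arguments are lists of equal length, an entry for each row: "travel": the shift along the tool's x, y, z each as a share of 50 cm, from -1 to 1, a list of three; "dr": the turn, a rotation vector about the tool's x, y, z each as a share of 360 degrees, from -1 to 1, a list of three; "claw": the opening, from 0 (shut) to 1 (fully open). A call has exactly 10 rows; each row is the pose to reach, as a shift and turn from the pose commanded when the call began, along the tool's axes at that moment, turning the shorter way round; what a row does not reach only later rows make up. A row lasts 1/8 s, in which the tool goes at most 62.5 mm and 10.7 degrees, less where a joint would pass 70% of its speed; a pose out of reach is approached as far as the arm can. A call with a number of a shift or a turn outside -1 to 1 is refused whole. A call with a gripper value outside its range is refused whole. The fingers move at their own pace and stop on an object; "newtons" is the grip in N (left out, the last holds). Time passes only in rows, so rows that repeat a pose let the fingers close, or fill a call up. It gives the time, the measured TCP pose, the force, the opening and the grip force at its end, in the units of the state.
- r.get_state(): the state, without advancing time (a new reading comes with each control period).
- r.capture(name): name is "scene" or "top" or "wrist"; returns a dict with "pixels" (420x560x3 uint8, red, green, blue), "range_z" (420x560 float32, m along the optical axis (not along the pixel's ray), 0 where there is no reading), "fx", "fy", "cx", "cy" (pixels), "position" and "attitude" of the camera in the world; the wrist camera has in their place "hand_eye" (4x4, takes a point from camera to tool coordinates, whose origin is the TCP and whose axes are the flange's). Camera axes: x right, y up, looking along -z (the intrinsics and any distortion apply to the point x, -y, -z); pixel columns grow to the right and rows downward; lengths in m; the calibration is good to about 2 mm. A picture is of the moment at which its call begins: read the wrist's pose just before it.
- r.close_job(): hands the job in; it is judged then, once.
Trained networks look in the newest picture that a camera, given by its name, has taken for a name from the list of things; names that differ only in an ending like _2 or _b are one class to them, and where a whole thing is asked for, a point or a joint stands for the part that bears it (a point fixed in the world has none). Each returns a list of dicts, best first, with "conf" (0 to 1); they miss things now and then, are a little off and sometimes report something else, mostly with a low value. They report only what shows in the picture. A call takes as long as a camera call.
- r.boxes_of(name, camera): "extent" ([left, top, right, bottom] in pixels, round what is visible of it).
- r.regions_of(name, camera): "pixels" (420x560 bool, what is visible of it) and "extent" ([left, top, right, bottom] in pixels, round what is visible of it).
- r.tip_of(name, camera): "at" ([column, row] in pixels: a listed point, or the origin of a listed thing).
The state is a dict: "time_s": time; "joints": joint angles; "qd": joint speeds; "joint_torque": joint torques, N m; "tcp_pos": TCP position; "eef_rot": TCP orientation; "contact_force": force on the tool from outside, world axes, zero at the start; "moment": the same for the moment, N m; "gripper_width": finger opening in m; "gripper_force": force on a finger pad.
Only numpy, scipy, OpenCV 4.12 (cv2) and the standard library are available. Lean on these libraries where they do the work, as an engineer would, in place of code of your own. Each camera call takes 0.05 s, during which the arm holds its last target. There are 200 camera calls.

## Task

The elbow just welded behind the spark guard is still hot, so shut off the purge gas from the front: take the bent reach rod by its rubber grip from its stand, reach over the guard, hook the leg behind the red lever of the gas cock and swing the lever all the way round to its closed stop. The cock is tight only if you then press the lever against the stop with a steady push of about 7 N for a second; never load the lever with more than 15 N, touch it only with the rod, and do not lean on the guard or shift the things standing round it. Finally lay the rod back in both forks of its stand, leg hanging down, with the lever still closed.

Things in the scene. Friction and masses are not known exactly. Their poses are not given: they have to be found in the camera images.
- reach_rod: bent reach rod, 0.25 kg: black rubber grip with orange bands, 110 mm long, 20 mm wide, 26 mm high, to be gripped across its 20 mm width; origin at the grip's centre, x along the rod towards its leg, z up. A 10 mm thick round steel bar runs from the grip along +x, then bends straight down into the vertical leg at x = 170 mm, whose foot is at z = -127 mm; behind the grip the bar runs 50 mm along -x to a rubber cap
- rod_tip (a point): foot of the rod's vertical leg, on its centreline (170, 0, -127 mm from the grip's centre); the leg is straight and 10 mm thick (12 mm over the rubber cap, the lowest 12 mm) for 105 mm above it
- rod_stand: fixed stand of the rod: base plate 220 x 80 mm with two uprights that each carry an open V fork, 78 mm behind (-x) and 85 mm in front (+x) of the stand's centre; origin on the bench under the centre. The rod lies along the stand's +x with its grip's centre over the origin at height 185 mm, the round bar in the two forks, which reach 14 mm above and 17 mm to either side of the bar's centreline
- guard: fixed grey sheet-steel spark guard standing across the robot's view, 260 mm wide (y), 160 mm high, 4 mm thick (8 mm at the hemmed top edge), with 45 mm wings folded back at both ends; origin on the bench under the middle of the sheet, +x through the sheet to the far side
- valve: fixed purge-gas manifold behind the guard: a pipe along y, clamped to a base plate, highest point below the lever 50 mm over the bench, a pressure gauge to the right (-y, 55 mm from the cock, top at 93 mm), and in the middle a brass quarter-turn cock with an upright stem; origin on the bench under the stem, x away from the robot
- valve_lever: the cock's lever; origin on the stem axis, 78 mm over the bench, y from the stem to its free end. Open, it points roughly along the valve's +y (10 degrees short to 29 past). It closes anticlockwise seen from above, its end swinging towards the robot until it points at the guard (valve's -x). The hard stop is adjustable: it lies 70 to 92 degrees past the valve's +y and must be felt. Stays where left
- lever_grip (a point): centre of the lever's red sleeve, 68 mm from the stem axis; the lever is 16 mm wide and 12 mm high (72 to 84 mm over the bench), the sleeve reaches from 28 to 90 mm from the axis. About 1.3 N here moves the lever
- hot_elbow: flanged white pipe elbow, 108 x 90 x 113 mm, just welded, standing behind the guard, right of the manifold: leave it where it is
- nozzle_can: cut-down steel can, 67 mm across, 62 mm high, standing in front of the guard: leave it where it is
- slug: turned aluminium boss, 60 mm across, 68 mm high, standing in front of the guard: leave it where it is

How it is judged (in metres and radians):
On the way, in this order (a step that is already met when the one before it is completed fails the run):
1. the leg of the rod is reached over the guard: its foot is between the wings, more than 30 mm behind the sheet and more than 60 mm below the top edge (x of rod_tip in the frame of guard above 0.03 m and z of rod_tip in the frame of guard below 0.1 m and y of rod_tip in the frame of guard between -0.13 and 0.13 m), for 0.1 s.
2. the lever points at the guard (within 0.38 rad of square to the pipe) and the rod presses it against its stop with 5 to 9 N for 0.8 s (angle between the y axis of valve_lever and the x axis of valve, either way round below 0.38 rad and contact force between reach_rod and valve_lever between 5 and 9 N), for 0.8 s.
At the end, for the whole second after the job is handed in: the lever is still closed, within 0.38 rad of square to the pipe; the rod lies at rest in both forks of its stand, along the stand within 0.06 rad, leg down within 0.2 rad, its grip's centre within 20 mm of the stand's centre seen from above and at the height of the forks (angle between the y axis of valve_lever and the x axis of valve, either way round below 0.38 rad and distance between reach_rod and rod_stand between 0.178 and 0.193 m and horizontal distance between reach_rod and rod_stand below 0.02 m and angle between the x axis of reach_rod and the x axis of rod_stand, either way round below 0.06 rad and angle between reach_rod's own z axis and vertical below 0.2 rad and linear speed of reach_rod below 0.02 m/s and angular speed of reach_rod below 0.2 rad/s); the robot touches nothing.
It fails at once if the lever is loaded by the rod with more than 15 N (contact force between reach_rod and valve_lever above 15 N).
It fails at once if the lever is touched by the fingers or the arm (contact force between any of the fingers, the arm and valve_lever above 0.5 N).
It fails at once if the guard is pushed with more than 10 N (contact force between any of reach_rod, the fingers, the arm and guard above 10 N).
It fails at once if the hot elbow, the can or the aluminium boss is shifted by more than 10 mm (distance of any of hot_elbow, nozzle_can, slug from where it was at the start of the episode above 0.01 m).
It also fails if it takes over 69 s, if anything falls off the work surface, if the arm or the gripper's body presses on something with over 40 N, if the wrist force passes 120 N, or if a joint passes its speed limit or range.

## Working session

There is one attempt and no reset: what is moved stays moved. The work goes in short steps, Python scripts to look and compute and a tool call to move; the robot and the scene stay as the last step left them, time stands still between calls to the robot, and variables do not carry over. Pictures are saved under pics/ and viewed, at most 10 in all, crops included, and the job is handed in when it is done.

Besides the shell and the picture viewer there is one more tool, called after ">>>" by a JSON object that holds its "name" and its "arguments", one argument or row to a line. jog_arm: Moves the arm, as the interface text tells. Its arguments: {"type":"object","properties":{"travel":{"type":"array"},"dr":{"type":"array"},"claw":{"type":"array"},"newtons":{"type":"number"}},"required":["travel","dr","claw"]}

```bash
mkdir -p pics; cat > h.py <<'E'
import numpy as np,cv2
from scipy.spatial.transform import Rotation as R
from plant import r
def Tcam(c,st=None):
    T=np.eye(4)
    if 'hand_eye' in c:
        W=np.eye(4);W[:3,:3]=R.from_euler('xyz',st['eef_rot'],degrees=True).as_matrix();W[:3,3]=st['tcp_pos'];return W@np.array(c['hand_eye'])
    a=np.array(c['attitude'])
    if a.shape==(3,3):T[:3,:3]=a
    elif a.size==4:T[:3,:3]=R.from_quat(a).as_matrix()
    else:T[:3,:3]=R.from_euler('xyz',a,degrees=True).as_matrix()
    T[:3,3]=c['position'];return T
def cloud(c,T):
    z=c['range_z'];v,u=np.mgrid[:420,:560]
    P=np.stack([(u-c['cx'])/c['fx']*z,-(v-c['cy'])/c['fy']*z,-z],-1)
    return P@T[:3,:3].T+T[:3,3]
def save(c,n):cv2.imwrite('pics/'+n,cv2.cvtColor(c['pixels'],cv2.COLOR_RGB2BGR))
E
python3 - <<'E'
from h import *
print(r.get_state())
ims=[]
for n in('scene','top'):
    c=r.capture(n);print(n,{k:v for k,v in c.items() if k not in('pixels','range_z')})
    T=Tcam(c);P=cloud(c,T);save(c,n+'0.png')
    np.savez(n+'0.npz',P=P,z=c['range_z'],pix=c['pixels'],T=T)
    for o in('reach_rod','rod_stand','guard','valve','valve_lever','hot_elbow','nozzle_can','slug'):
        for d in r.regions_of(o,n)[:1]:
            m=d['pixels']&(c['range_z']>0);q=P[m]
            if len(q):print(o,round(d['conf'],2),d['extent'],np.percentile(q,[2,50,98],axis=0).round(3).tolist())
    for o in('rod_tip','lever_grip','valve','valve_lever','reach_rod','rod_stand','guard'):
        for d in r.tip_of(o,n)[:1]:
            u,v=map(int,np.round(d['at']));print('tip',o,round(d['conf'],2),d['at'],P[v,u].round(3) if 0<=u<560 and 0<=v<420 else '')
E
```

```text
{'time_s': 0.0, 'joints': array([ 6.01669389e+01,  2.05906720e+01,  6.34561456e-01, -1.98742723e-02,
       -7.01372418e+01, -1.65046188e+01]), 'qd': array([-0.00163198, -0.02373734, -0.08084638, -0.00235701, -0.05945109,
        0.07896168]), 'joint_torque': array([ 8.72910605e-04, -5.82716668e+01,  2.93052596e+01,  6.99701652e+00,
        6.75185351e-03, -2.07972698e-04]), 'tcp_pos': array([0.48799243, 0.46564449, 0.22563807]), 'eef_rot': array([ 1.79905186e+02, -8.60982566e-03, -4.63444406e+01]), 'contact_force': array([ 0.62200816,  0.40071464, -0.37166375]), 'moment': array([ 0.01369042, -0.02890254, -0.0327137 ]), 'gripper_force': 0.0, 'gripper_width': 0.0876189720784807}
scene {'fx': 401.9903901589473, 'fy': 401.9903901589473, 'cx': 278.59177526774334, 'cy': 207.9016822073794, 'position': array([-0.03473492, -0.73194163,  0.57862095]), 'attitude': array([ 63.26957348,   0.09187668, -42.43202104])}
reach_rod 0.76 [238.2, 220.8, 351.5, 273.5] [[0.287, -0.295, 0.054], [0.396, -0.289, 0.189], [0.583, -0.122, 0.199]]
rod_stand 0.7 [230.4, 219.8, 330.2, 364.2] [[0.29, -0.322, 0.003]
[... 1881 characters left out ...]
4.5, 334.6, 168.6] [[0.69, -0.216, 0.005], [0.728, -0.168, 0.085], [0.775, -0.128, 0.112]]
nozzle_can 0.84 [194.4, 251.9, 223.8, 279.5] [[0.396, 0.069, -0.001], [0.427, 0.105, 0.017], [0.456, 0.133, 0.063]]
slug 0.61 [275.7, 248.1, 300.4, 275.3] [[0.412, -0.129, 0.043], [0.439, -0.104, 0.064], [0.464, -0.076, 0.071]]
tip rod_tip 0.81 [361.7, 212.2] [ 0.575 -0.298  0.001]
tip lever_grip 0.7 [285.0, 260.9] [ 0.441 -0.093  0.06 ]
tip valve 0.56 [234.7, 161.3] [0.694 0.039 0.068]
tip valve_lever 0.64 [232.5, 152.9] [0.711 0.045 0.085]
tip reach_rod 0.75 [370.9, 283.0] [ 0.396 -0.285  0.198]
tip rod_stand 0.95 [354.8, 279.2] [ 0.397 -0.279  0.007]
tip guard 0.89 [236.2, 208.3] [0.579 0.038 0.004]
```

```bash
python3 - <<'E'
from h import *
a=cv2.imread('pics/top0.png')[100:350,150:400];cv2.imwrite('pics/t1.png',cv2.resize(a,(600,600),interpolation=cv2.INTER_CUBIC))
for n in('top','scene'):
    d=np.load(n+'0.npz');P=d['P'].reshape(-1,3);C=d['pix'].reshape(-1,3).astype(int)
    def fit(m,lab):
        q=P[m]
        if len(q)<5:return print(lab,len(q))
        c=np.median(q[:,:2],0);w=q[np.linalg.norm(q[:,:2]-q[:,:2].mean(0),axis=1)<.3][:,:2]
        (vx,vy,x0,y0)=cv2.fitLine(w.astype(np.float32),cv2.DIST_HUBER,0,.01,.01).ravel()
        t=(w-[x0,y0])@[vx,vy];print(n,lab,len(q),'c',x0.round(4),y0.round(4),'ang',np.degrees(np.arctan2(vy,vx)).round(2),'ext',np.percentile(t,[1,99]).round(3),'z',np.percentile(q[:,2],[5,50,95]).round(4))
    x,y,z=P.T
    fit((y<-.25)&(y>-.33)&(z>.175)&(z<.215)&(x>.25)&(x<.62),'rod')
    fit((y<-.25)&(y>-.33)&(z>.19)&(z<.215)&(x>.25)&(x<.62),'rodtop')
    fit((x>.52)&(x<.6)&(abs(y-.04)<.1)&(z>.15)&(z<.17),'guardtop')
    red=(C[:,0]>90)&(C[:,0]>1.8*C[:,1])&(C[:,0]>1.8*C[:,2])
    fit(red&(x>.62)&(y>0)&(z>.06)&(z<.1),'lever')
    fit((x>.62)&(abs(y-.04)<.08)&(z>.03)&(z<.055),'pipe')
    m=(x>.3)&(x<.5)&(y<-.22)&(y>-.34)&(z>.003)&(z<.012);fit(m,'base');print(np.percentile(P[m],[1,99],axis=0).round(3).tolist())
E
```

```text
top rod 958 c 0.42 -0.2837 ang -1.55 ext [-0.131  0.135] z [0.1837 0.1941 0.2008]
top rodtop 689 c 0.3992 -0.2839 ang -1.41 ext [-0.11   0.142] z [0.1907 0.1966 0.2013]
top guardtop 287 c 0.5831 0.0403 ang 86.62 ext [-0.097  0.099] z [0.1559 0.1599 0.1634]
top lever 199 c 0.684 0.1855 ang -75.12 ext [-0.249  0.117] z [0.063  0.0826 0.0876]
top pipe 716 c 0.8378 0.0337 ang -5.95 ext [-0.153  0.232] z [0.0316 0.0424 0.0533]
top base 1696 c 0.3929 -0.2714 ang -3.19 ext [-0.091  0.106] z [0.0034 0.0065 0.0105]
[[0.303, -0.335, 0.003], [0.499, -0.223, 0.012]]
scene rod 1387 c 0.4147 -0.2895 ang -1.07 ext [-0.128  0.134] z [0.1781 0.1898 0.1984]
scene rodtop 670 c 0.3861 -0.2859 ang -1.53 ext [-0.098  0.126] z [0.1903 0.1965 0.1988]
scene guardtop 186 c 0.5808 0.0404 ang 86.46 ext [-0.098  0.097] z [0.1506 0.1574 0.1608]
scene lever 76 c 0.6939 0.1282 ang -75.41 ext [-0.292  0.06 ] z [0.0626 0.0822 0.0852]
scene pipe 236 c 0.8027 0.0437 ang 26.08 ext [-0.147  0.108] z [0.0312 0.0424 0.0538]
scene base 2402 c 0.3882 -0.2861 ang 4.49 ext [-0.087  0.103] z [0.0044 0.0062 0.0079]
[[0.301, -0.323, 0.004], [0.489, -0.245, 0.009]]
```

View pics/t1.png

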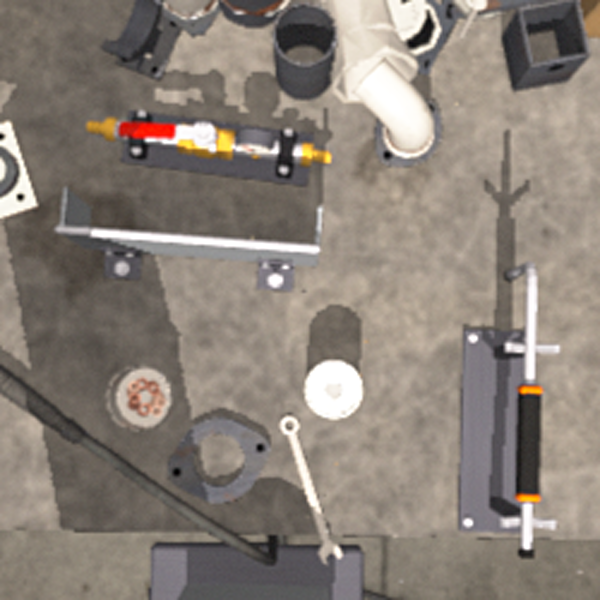

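View pics/scene0.png

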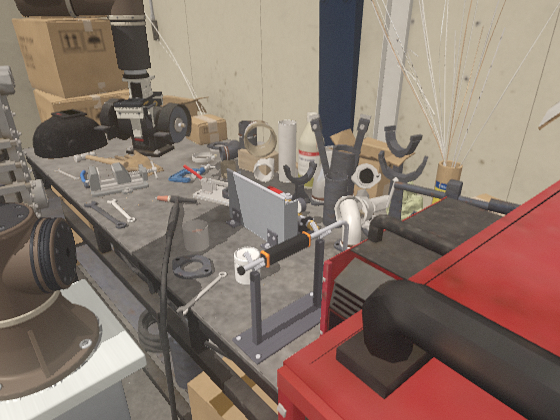

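```bash
python3 - <<'E'
from h import *
G={}
for n in('top','scene'):
    d=np.load(n+'0.npz');P=d['P'][d['z']>0]
    for x,y,z in P:
        if .2<x<.95 and -.5<y<.35 and z<.8:
            k=(int(x/.05),int(np.floor(y/.05)));G[k]=max(G.get(k,0),z)
print('y cols',[round(j*.05,2) for j in range(6,-11,-1)])
for i in range(18,3,-1):print(round(i*.05,2),[int(1000*G.get((i,j),0)) for j in range(6,-11,-1)])
# lever / stem details from top
d=np.load('top0.npz');P=d['P'];C=d['pix'].astype(int)
red=(C[...,0]>100)&(C[...,0]>2*C[...,1])&(C[...,0]>2*C[...,2])
for n in('top','scene'):
    d=np.load(n+'0.npz');P=d['P'];C=d['pix'].astype(int)
    red=(C[...,0]>100)&(C[...,0]>2*C[...,1])&(C[...,0]>2*C[...,2])
    x,y,z=np.moveaxis(P,-1,0)
    m=red&(abs(x-.71)<.05)&(y>.02)&(y<.16)&(z>.074)&(z<.092);q=P[m]
    vx,vy,x0,y0=cv2.fitLine(q[:,:2].astype(np.float32),cv2.DIST_HUBER,0,.01,.01).ravel()
    print(n,len(q),x0,y0,np.degrees(np.arctan2(vy,vx)),np.percentile(q,[1,99],axis=0).round(4).tolist())
    m=(abs(x-.7)<.04)&(abs(y-.04)<.04)&(z>.07)&(z<.11)&~red;q=P[m];print('cock',np.percentile(q,[2,50,98],axis=0).round(4).tolist())
# ray-plane helper: top picture pixel of white cap centre
T=np.load('top0.npz')['T']
def ray(u,v,z):
    D=T[:3,:3]@np.array([(u-279.14)/499.84,-(v-209.24)/499.84,-1]);t=(z-T[2,3])/D[2];return (T[:3,3]+t*D).round(4)
f=lambda a,b,z:ray(150+a/2.4-.3,100+b/2.4-.3,z)
print('cap',f(205,136,.085),'pipe',f(100,127,.04),f(328,157,.04),'grip',f(529.5,444,.198),'guard',f(60,231,.16),f(320,250,.16))
E
```

```text
y cols [0.3, 0.25, 0.2, 0.15, 0.1, 0.05, 0.0, -0.05, -0.1, -0.15, -0.2, -0.25, -0.3, -0.35, -0.4, -0.45, -0.5]
0.9 [220, 221, 217, 268, 210, 192, 201, 200, 197, 220, 182, 221, 221, 7, 158, 158, 398]
0.85 [203, 219, 9, 167, 133, 286, 257, 208, 315, 220, 214, 157, 29, 111, 218, 185, 197]
0.8 [77, 7, 8, 8, 97, 298, 280, 186, 155, 111, 108, 194, 186, 186, 219, 183, 176]
0.75 [10, 9, 9, 9, 136, 11, 8, 153, 154, 120, 120, 17, 111, 114, 113, 9, 8]
0.7 [17, 20, 9, 41, 88, 94, 91, 98, 49, 114, 112, 75, 9, 8, 6, 8, 8]
0.65 [61, 66, 38, 7, 82, 86, 92, 98, 49, 9, 18, 14, 7, 8, 7, 264, 261]
0.6 [60, 38, 18, 145, 9, 9, 10, 8, 143, 9, 7, 9, 10, 8, 7, 262, 262]
0.55 [25, 8, 9, 166, 164, 164, 163, 165, 166, 7, 8, 8, 191, 8, 8, 263, 263]
0.5 [28, 7, 9, 9, 9, 10, 7, 9, 9, 9, 8, 9, 194, 10, 8, 261, 262]
0.45 [32, 31, 21, 9, 66, 64, 7, 7, 70, 72, 11, 13, 201, 201, 7, 262, 262]
0.4 [8, 31, 30, 25, 65, 66, 16, 13, 74, 72, 9, 11, 204, 13, 7, 307, 309]
0.35 [13, 8, 27, 29, 63, 63, 18, 17, 11, 7, 8, 11, 203, 12, 9, 260, 262]
0.3 [15, 8, 8, 9, 22, 23, 19, 16, 12, 9, 7, 15, 205, 200, 8, 262, 235]
0.25 [8, 7, 6, 7, 8, 17, 24, 12, 11, 10, 6, 12, 196, 10, 7, 7, 9]
0.2 [0, 0, 0, 0, 0, 0, 0, 0, 0, 5, 0, 0, 0, 0, 0, 0, 0]
top 135 0.7074555 0.099928275 88.677826 [[0.6999, 0.0705, 0.0771], [0.7158, 0.1267, 0.09]]
cock [[0.6914, 0.0022, 0.0708], [0.7042, 0.0424, 0.0823], [0.7159, 0.0685, 0.0916]]
scene 47 0.70255345 0.09956804 86.82634 [[0.6983, 0.0698, 0.0787], [0.7096, 0.1216, 0.0855]]
cock [[0.6923, 0.0275, 0.0703], [0.7026, 0.039, 0.0808], [0.7128, 0.0707, 0.0881]]
cap [0.7021 0.0374 0.085 ] pipe [0.7192 0.1559 0.04  ] [ 0.6906 -0.0934  0.04  ] grip [ 0.3921 -0.2831  0.198 ] guard [0.5895 0.1706 0.16  ] [ 0.5753 -0.0846  0.16  ]
```

```bash
cat >> h.py <<'E'
def mv(p0,y0,p1,y1,roll=(180,0)):
    "world pose (TCP, tool yaw), tool down -> travel, dr"
    A=R.from_euler('xyz',[180,0,y0],degrees=True);B=R.from_euler('xyz',[180,0,y1],degrees=True)
    t=A.inv().apply(np.array(p1)-p0)/.5;d=(A.inv()*B).as_rotvec()/(2*np.pi)
    return t.round(4).tolist(),d.round(4).tolist()
E
python3 - <<'E'
from h import *
p0=[.488,.466,.227]
for p,y in(([.488,.40,.33],-60),([.50,.10,.33],-110),([.396,-.286,.29],-181.4)):print(mv(p0,-46.34,p,y))
E
```

```text
([0.0955, 0.0911, -0.206], [0.0, -0.0, 0.0379])
([0.5461, 0.488, -0.206], [0.0, -0.0, 0.1768])
([0.961, 1.1714, -0.126], [0.0, -0.0, 0.3752])
```

>>> {"name": "jog_arm", "arguments": {
  "travel": [
    [0.0955,0.0911,-0.206],
    [0.0955,0.0911,-0.206],
    [0.2,0.19,-0.206],
    [0.3,0.28,-0.206],
    [0.38,0.36,-0.206],
    [0.46,0.43,-0.206],
    [0.5461,0.488,-0.206],
    [0.5461,0.488,-0.206],
    [0.5461,0.488,-0.206],
    [0.5461,0.488,-0.206]
  ],
  "dr": [
    [0,0,0.02],
    [0,0,0.0379],
    [0,0,0.06],
    [0,0,0.09],
    [0,0,0.12],
    [0,0,0.15],
    [0,0,0.1768],
    [0,0,0.1768],
    [0,0,0.1768],
    [0,0,0.1768]
  ],
  "claw": [0.8,0.8,0.8,0.8,0.8,0.8,0.8,0.8,0.8,0.8]
}}

```text
time_s: 2.85
tcp_pos: [0.5003, 0.1009, 0.3294]
eef_rot: [180.0, -0.0, -109.9]
contact_force: [-0.6, 0.6, 0.0]
gripper_width: 0.0702
gripper_force: 0.0
```

```bash
python3 - <<'E'
from h import *
print(r.get_state()['joints'].round(1))
print(mv([.5,.1,.33],-110,[.396,-.286,.29],-181.4))
E
```

```text
[ 33.5   1.8  -9.7  -0.  -78.5 -53.4]
([0.7966, -0.0686, 0.08], [0.0, -0.0, 0.1983])
```

>>> {"name": "jog_arm", "arguments": {
  "travel": [
    [0.1,-0.01,0.0],
    [0.2,-0.02,0.0],
    [0.3,-0.03,0.0],
    [0.4,-0.035,0.0],
    [0.5,-0.045,0.0],
    [0.6,-0.05,0.0],
    [0.7,-0.06,0.04],
    [0.7966,-0.0686,0.08],
    [0.7966,-0.0686,0.08],
    [0.7966,-0.0686,0.08]
  ],
  "dr": [
    [0,0,0.025],
    [0,0,0.05],
    [0,0,0.075],
    [0,0,0.1],
    [0,0,0.125],
    [0,0,0.15],
    [0,0,0.175],
    [0,0,0.1983],
    [0,0,0.1983],
    [0,0,0.1983]
  ],
  "claw": [0.8,0.8,0.8,0.8,0.8,0.8,0.8,0.8,0.8,0.8]
}}

```text
time_s: 4.1
tcp_pos: [0.397, -0.2856, 0.2896]
eef_rot: [-180.0, -0.0, 178.7]
contact_force: [0.9, 0.2, -0.2]
gripper_width: 0.0703
gripper_force: 0.0
```

```bash
python3 - <<'E'
from h import *
s=r.get_state();print(s['tcp_pos'],s['eef_rot'],s['joints'].round(1),s['contact_force'])
c=r.capture('wrist');save(c,'w1.png');T=Tcam(c,s);P=cloud(c,T)
print(np.array(c['hand_eye']).round(3).tolist())
np.savez('w1.npz',P=P,z=c['range_z'],pix=c['pixels'])
x,y,z=np.moveaxis(P,-1,0)
for lo,hi,l in((.16,.215,'rod'),(.19,.215,'top')):
    m=(c['range_z']>0)&(z>lo)&(z<hi)&(y<-.25)&(y>-.31);q=P[m]
    if len(q)<10:continue
    vx,vy,x0,y0=cv2.fitLine(q[:,:2].astype(np.float32),cv2.DIST_HUBER,0,.01,.01).ravel()
    print(l,len(q),x0,y0,np.degrees(np.arctan2(vy,vx)),np.percentile(q,[1,50,99],axis=0).round(4).tolist())
C=c['pixels'].astype(int);o=(C[...,0]>150)&(C[...,1]>50)&(C[...,1]<150)&(C[...,2]<60)&(z>.17)&(z<.215)
q=P[o]
for s in(q[:,0]<.39,q[:,0]>.4):
    print('orange',s.sum(),np.median(q[s],0) if s.any() else '')
E
```

```text
[ 0.3970025  -0.28561125  0.28956211] [-1.79998935e+02 -1.51997941e-02  1.78724531e+02] [-12.6   0.6 -16.1   0.  -73.4 -78.6] [ 0.93168483  0.1766368  -0.17883317]
[[0.001, 0.952, 0.307, 0.083], [1.0, -0.001, 0.0, -0.0], [0.0, 0.307, -0.952, -0.158], [0.0, 0.0, 0.0, 1.0]]
rod 5996 0.38265994 -0.28368053 -1.1422571 [[0.2892, -0.3042, 0.1804], [0.3737, -0.2838, 0.1958], [0.5426, -0.2608, 0.1991]]
top 4052 0.37816387 -0.28358692 -1.122165 [[0.2895, -0.3052, 0.1901], [0.3776, -0.2837, 0.197], [0.4787, -0.2594, 0.1992]]
orange 49 [ 0.34485367 -0.28638002  0.19692041]
orange 3 [ 0.43965001 -0.27868081  0.19488541]
```

View pics/w1.png

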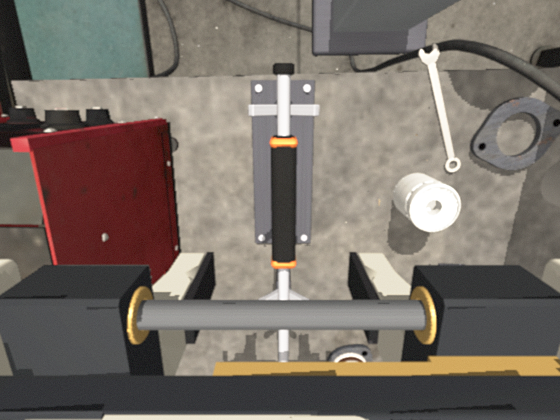

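```bash
python3 - <<'E'
from h import *
d=np.load('w1.npz');P=d['P']
for v in(135,138,140,143,147,150,258,262,265,268,271):print(v,P[v,284].round(4),d['pix'][v,284])
for p in([.394,-.2845,.168],):print(mv([.396,-.286,.29],178.6,p,178.75))
E
```

```text
135 [ 0.3376 -0.2825  0.1899] [252 249 248]
138 [ 0.3392 -0.2826  0.1964] [239 122  64]
140 [ 0.3405 -0.2826  0.1977] [255 223 111]
143 [ 0.3426 -0.2826  0.1982] [255 247 136]
147 [ 0.3457 -0.2827  0.1967] [82 61 52]
150 [ 0.3479 -0.2827  0.1975] [54 52 50]
258 [ 0.4363 -0.2844  0.1976] [59 55 53]
262 [ 0.4403 -0.2845  0.1968] [153 101  62]
265 [ 0.4427 -0.2845  0.1976] [255 221 109]
268 [ 0.4459 -0.2846  0.1967] [225 152 125]
271 [ 0.4525 -0.2847  0.1897] [250 248 247]
([0.0041, 0.0029, 0.244], [-0.0, 0.0, -0.0004])
```

>>> {"name": "jog_arm", "arguments": {
  "travel": [
    [0.008,0.004,0.05],
    [0.008,0.004,0.12],
    [0.008,0.004,0.18],
    [0.008,0.004,0.22],
    [0.008,0.004,0.243],
    [0.008,0.004,0.243],
    [0.008,0.004,0.243],
    [0.008,0.004,0.243],
    [0.008,0.004,0.243],
    [0.008,0.004,0.243]
  ],
  "dr": [
    [0,0,0],
    [0,0,0],
    [0,0,0],
    [0,0,0],
    [0,0,0],
    [0,0,0],
    [0,0,0],
    [0,0,0],
    [0,0,0],
    [0,0,0]
  ],
  "claw": [0.8,0.8,0.8,0.8,0.8,0.8,0,0,0,0],
  "newtons": 60
}}

```text
time_s: 5.4
tcp_pos: [0.3925, -0.2841, 0.1683]
eef_rot: [-180.0, 0.0, 178.6]
contact_force: [0.4, -0.3, -0.3]
gripper_width: 0.0357
gripper_force: 0.0
```

>>> {"name": "jog_arm", "arguments": {
  "travel": [
    [0,0,0],
    [0,0,0],
    [0,0,0],
    [0,0,0],
    [0,0,-0.04],
    [0,0,-0.1],
    [0,0,-0.18],
    [0,0,-0.25],
    [0,0,-0.284],
    [0,0,-0.284]
  ],
  "dr": [
    [0,0,0],
    [0,0,0],
    [0,0,0],
    [0,0,0],
    [0,0,0],
    [0,0,0],
    [0,0,0],
    [0,0,0],
    [0,0,0],
    [0,0,0]
  ],
  "claw": [0,0,0,0,0,0,0,0,0,0],
  "newtons": 60
}}

```text
time_s: 6.65
tcp_pos: [0.3928, -0.284, 0.3107]
eef_rot: [-180.0, 0.1, 178.6]
contact_force: [-0.3, 0.3, -2.9]
gripper_width: 0.0197
gripper_force: 60.0
```

```bash
python3 - <<'E'
from h import *
for n in('top','scene'):
    d=np.load(n+'0.npz');P=d['P'][d['z']>0];x,y,z=P.T
    for a in np.arange(.73,.79,.01):
        print(n,a.round(2),[int(1000*z[(x>a)&(x<a+.01)&(y>b)&(y<b+.02)].max(initial=0)) for b in(.02,.04,.06,.08,.10,.12,.14)])
def tcp(leg,yaw,z):
    g=np.array(leg)-.17*np.array([np.cos(np.radians(yaw)),np.sin(np.radians(yaw))]);return [*g,z]
p0=[.3928,-.284,.3107]
for p,y in((tcp([.60,.05],15,.32),15),(tcp([.729,.102],30,.32),30)):print(p,mv(p0,178.6,p,y+179.75))
E
```

```text
top 0.73 [12, 12, 10, 10, 42, 13, 7]
top 0.74 [4, 6, 7, 7, 24, 10, 4]
top 0.75 [7, 4, 8, 8, 6, 8, 6]
top 0.76 [7, 6, 3, 5, 7, 6, 9]
top 0.77 [6, 5, 5, 4, 135, 132, 3]
top 0.78 [6, 5, 8, 11, 135, 136, 5]
top 0.79 [6, 8, 5, 10, 101, 128, 11]
scene 0.73 [0, 0, 0, 0, 0, 0, 0]
scene 0.74 [0, 0, 0, 0, 0, 0, 0]
scene 0.75 [0, 0, 0, 0, 0, 0, 0]
scene 0.76 [1, 0, 0, 0, 0, 0, 0]
scene 0.77 [3, 1, 0, 0, 130, 130, 0]
scene 0.78 [2, 1, 0, 0, 131, 131, 121]
scene 0.79 [1, 2, 0, 0, 94, 130, 0]
[np.float64(0.43579260953085835), np.float64(0.006000762332571477), 0.32] ([-0.0718, 0.5819, -0.0186], [-0.0, 0.0, -0.0449])
[np.float64(0.5817756813566454), np.float64(0.017), 0.32] ([-0.3631, 0.6111, -0.0186], [0.0, 0.0, -0.0865])
```

>>> {"name": "jog_arm", "arguments": {
  "travel": [
    [0,0.1,-0.0186],
    [-0.01,0.2,-0.0186],
    [-0.03,0.3,-0.0186],
    [-0.05,0.4,-0.0186],
    [-0.06,0.5,-0.0186],
    [-0.0718,0.5819,-0.0186],
    [-0.17,0.59,-0.0186],
    [-0.27,0.6,-0.0186],
    [-0.369,0.6111,-0.0186],
    [-0.369,0.6111,-0.0186]
  ],
  "dr": [
    [0,0,-0.01],
    [0,0,-0.02],
    [0,0,-0.03],
    [0,0,-0.04],
    [0,0,-0.05],
    [0,0,-0.06],
    [0,0,-0.07],
    [0,0,-0.08],
    [0,0,-0.0865],
    [0,0,-0.0865]
  ],
  "claw": [0,0,0,0,0,0,0,0,0,0]
}}

```text
time_s: 7.9
tcp_pos: [0.586, 0.0174, 0.3148]
eef_rot: [179.9, -0.4, -150.3]
contact_force: [-1.0, -0.4, -3.4]
gripper_width: 0.0193
gripper_force: 60.0
```

```bash
python3 - <<'E'
from h import *
s=r.get_state();print(s['time_s'],s['tcp_pos'],s['eef_rot'],s['contact_force'].round(2),s['joints'].round(0))
for n in('scene','top'):
    c=r.capture(n);T=Tcam(c);P=cloud(c,T);np.savez(n+'1.npz',P=P,z=c['range_z'],pix=c['pixels'],T=T);save(c,n+'1.png')
    for d in r.tip_of('rod_tip',n)[:2]:print(n,d)
a=cv2.imread('pics/scene1.png')[100:280,180:400];b=cv2.imread('pics/top1.png')[90:270,150:370]
cv2.imwrite('pics/s1.png',cv2.resize(np.vstack([a,b]),(660//1,1080))[:] if 0 else cv2.resize(np.hstack([a,b]),(792,324),interpolation=cv2.INTER_CUBIC))
E
```

```text
7.9 [0.58597269 0.01742798 0.31480387] [ 179.91003052   -0.35390323 -150.25061853] [-0.98 -0.42 -3.38] [ 21.  10.  -2.  -0. -78. -81.]
scene {'at': [278.4, 149.1], 'conf': 0.62}
scene {'at': [255.6, 234.0], 'conf': 0.22}
```

View pics/s1.png

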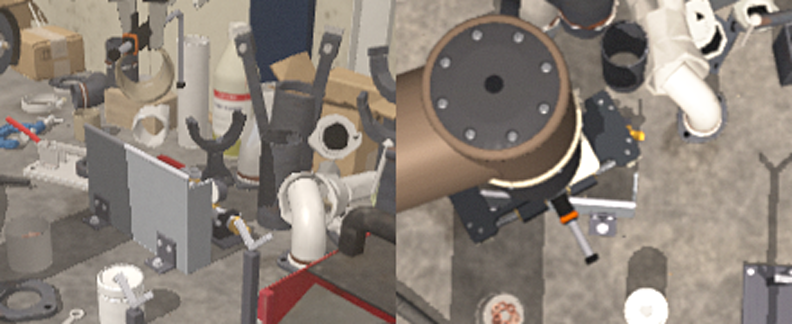

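```bash
python3 - <<'E'
from h import *
d=np.load('scene1.npz');P=d['P'];x,y,z=np.moveaxis(P,-1,0)
# settled state
s=r.get_state();print(s['time_s'],s['tcp_pos'],s['eef_rot'].round(2),s['contact_force'].round(2))
m=(d['z']>0)&(x>.66)&(x<.77)&(y>.04)&(y<.16)&(z>.15)&(z<.4)
q=P[m];print(len(q))
for a in np.arange(.18,.36,.02):
    w=q[(q[:,2]>a)&(q[:,2]<a+.02)]
    if len(w):print(a.round(2),len(w),np.median(w,0).round(4))
print('zmin',q[:,2].min())
p,Y=s['tcp_pos'],s['eef_rot'][2]-179.75
print('pred leg',p[:2]+.17*np.array([np.cos(np.radians(Y)),np.sin(np.radians(Y))]),'foot z',p[2]-.110)
E
```

```text
8.1 [0.58336448 0.01692501 0.31852308] [ 1.7997e+02 -8.0000e-02 -1.5025e+02] [-0.    0.46 -2.58]
167
0.2 22 [0.7295 0.0997 0.2118]
0.22 21 [0.7298 0.0991 0.2306]
0.24 21 [0.7304 0.0989 0.2512]
0.26 19 [0.7304 0.099  0.2711]
0.28 22 [0.7299 0.0997 0.2898]
0.3 20 [0.7301 0.0992 0.3102]
0.32 42 [0.6977 0.0775 0.3328]
zmin 0.20466508454439092
pred leg [0.73058807 0.10192629] foot z 0.2085230844090334
```

>>> {"name": "jog_arm", "arguments": {
  "travel": [
    [0,0,0.05],
    [0,0,0.1],
    [0,0,0.15],
    [0,0,0.2],
    [0,0,0.23],
    [0,0,0.26],
    [0,0,0.28],
    [0,0,0.288],
    [0,0,0.288],
    [0,0,0.288]
  ],
  "dr": [
    [0,0,0],
    [0,0,0],
    [0,0,0],
    [0,0,0],
    [0,0,0],
    [0,0,0],
    [0,0,0],
    [0,0,0],
    [0,0,0],
    [0,0,0]
  ],
  "claw": [0,0,0,0,0,0,0,0,0,0]
}}

```text
time_s: 9.35
tcp_pos: [0.5846, 0.0171, 0.1759]
eef_rot: [-180.0, 0.0, -150.2]
contact_force: [0.7, 0.1, -2.1]
gripper_width: 0.0195
gripper_force: 60.0
```

```bash
cat > plan.py <<'E'
from h import *
S=np.array([.703,.040])
def tcpf(phi,rad,gap,yaw):
    "phi lever direction deg, rad contact radius, gap leg centre to lever centreline"
    u=np.array([np.cos(np.radians(phi)),np.sin(np.radians(phi))]);b=np.array([u[1],-u[0]])
    leg=S+rad*u+gap*b
    return leg-.17*np.array([np.cos(np.radians(yaw)),np.sin(np.radians(yaw))]),leg
E
python3 - <<'E'
from plan import *
s=r.get_state();p=s['tcp_pos'];Y=s['eef_rot'][2];print(p,Y,s['contact_force'].round(2))
Y0=(Y-179.75)%360
for phi,yaw in((87.5,30),(95,32),(105,35),(115,40),(125,46),(135,52),(142,56),(148,60)):
    t,leg=tcpf(phi,60,13,yaw);tr,dr=mv(p,Y,[*t,p[2]],yaw+179.75);print(phi,leg.round(3),tr[:2],dr[2])
E
```

```text
[0.58460185 0.01712452 0.17589413] -150.23131961313857 [ 0.66  0.07 -2.09]
87.5 [16.308 59.416] [-85.9395, 87.5061] 0.0001
95 [ 8.424 60.945] [-73.7714, 97.9769] -0.0055
105 [-2.269 61.36 ] [-55.6208, 109.2988] -0.0138
115 [-12.872  59.913] [-35.7796, 117.2849] -0.0277
125 [-23.063  56.646] [-14.8523, 121.6979] -0.0444
135 [-32.531  51.659] [6.5258, 122.4089] -0.0611
142 [-38.574  47.224] [21.4111, 120.6886] -0.0722
148 [-43.291  42.86 ] [33.9222, 117.7752] -0.0833
```

```bash
python3 - <<'E'
from plan import *
s=r.get_state();p=s['tcp_pos'];Y=s['eef_rot'][2]
for phi,yaw in((87.5,30),(95,32),(105,35),(115,40),(125,46),(135,52),(142,56),(148,60)):
    t,leg=tcpf(phi,.060,.013,yaw);tr,dr=mv(p,Y,[*t,p[2]],yaw+179.75);print(phi,leg.round(3),tr[:2],dr[2])
E
```

```text
87.5 [0.719 0.099] [0.0257, 0.0084] 0.0001
95 [0.711 0.101] [0.0376, 0.007] -0.0055
105 [0.7   0.101] [0.0546, 0.0006] -0.0138
115 [0.689 0.1  ] [0.0704, -0.0208] -0.0277
125 [0.679 0.097] [0.0832, -0.051] -0.0444
135 [0.67  0.092] [0.0929, -0.0839] -0.0611
142 [0.664 0.087] [0.0981, -0.1072] -0.0722
148 [0.659 0.083] [0.0994, -0.131] -0.0833
```

>>> {"name": "jog_arm", "arguments": {
  "travel": [
    [0,0,0.01],
    [0.012,0.004,0.01],
    [0.02,0.008,0.01],
    [0.0257,0.0084,0.01],
    [0.0376,0.007,0.01],
    [0.046,0.004,0.01],
    [0.0546,0.0006,0.01],
    [0.0704,-0.0208,0.01],
    [0.0832,-0.051,0.01],
    [0.0832,-0.051,0.01]
  ],
  "dr": [
    [0,0,0],
    [0,0,0],
    [0,0,0],
    [0,0,0],
    [0,0,-0.0055],
    [0,0,-0.01],
    [0,0,-0.0138],
    [0,0,-0.0277],
    [0,0,-0.0444],
    [0,0,-0.0444]
  ],
  "claw": [0,0,0,0,0,0,0,0,0,0]
}}

```text
time_s: 10.6
tcp_pos: [0.5605, -0.0265, 0.1703]
eef_rot: [180.0, -0.0, -134.3]
contact_force: [-0.6, -0.1, -3.2]
gripper_width: 0.0196
gripper_force: 60.0
```

```bash
python3 - <<'E'
from plan import *
s=r.get_state();p=s['tcp_pos'];Y=s['eef_rot'][2];print(s['time_s'],p,Y,s['contact_force'].round(2),s['moment'].round(2))
c=r.capture('scene');P=cloud(c,Tcam(c));save(c,'s2f.png');C=c['pixels'].astype(int)
red=(C[...,0]>90)&(C[...,0]>2*C[...,1])&(C[...,0]>2*C[...,2]);x,y,z=np.moveaxis(P,-1,0)
m=red&(x>.6)&(x<.74)&(y>.03)&(y<.15)&(z>.074)&(z<.09);q=P[m];print(len(q))
if len(q)>5:
    vx,vy,x0,y0=cv2.fitLine(q[:,:2].astype(np.float32),cv2.DIST_HUBER,0,.01,.01).ravel();print(x0,y0,np.degrees(np.arctan2(vy,vx)))
cv2.imwrite('pics/s2.png',cv2.resize(cv2.imread('pics/s2f.png')[120:270,190:390],(800,600),interpolation=cv2.INTER_CUBIC))
for phi,yaw in((125,46),(135,52),(142,56),(148,60)):
    t,leg=tcpf(phi,.060,.013,yaw);tr,dr=mv(p,Y,[*t,p[2]],yaw+179.75);print(phi,leg.round(3),tr[:2],dr[2])
E
```

```text
10.6 [ 0.56047884 -0.02649202  0.17030521] -134.28469054570874 [-0.56 -0.1  -3.22] [-0.03 -0.03 -0.03]
0
125 [0.679 0.097] [-0.0021, 0.0002] -0.0001
135 [0.67  0.092] [0.0162, -0.0288] -0.0168
142 [0.664 0.087] [0.0276, -0.0498] -0.0279
148 [0.659 0.083] [0.0354, -0.0723] -0.039
```

View pics/s2.png

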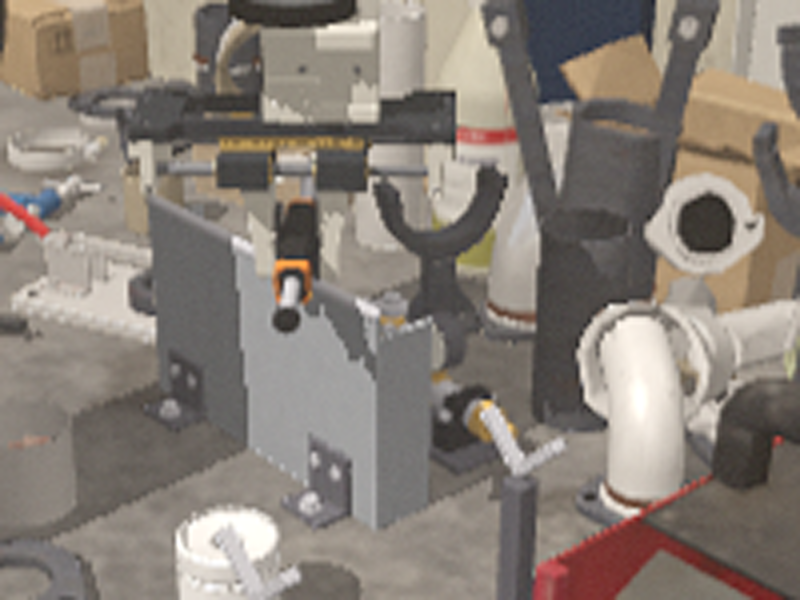

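>>> {"name": "jog_arm", "arguments": {
  "travel": [
    [0.005,-0.009,0],
    [0.011,-0.019,0],
    [0.0162,-0.0288,0],
    [0.022,-0.039,0],
    [0.0276,-0.0498,0],
    [0.0315,-0.061,0],
    [0.0354,-0.0723,0],
    [0.0354,-0.0723,0],
    [0.0354,-0.0723,0],
    [0.0354,-0.0723,0]
  ],
  "dr": [
    [0,0,-0.005],
    [0,0,-0.011],
    [0,0,-0.0168],
    [0,0,-0.022],
    [0,0,-0.0279],
    [0,0,-0.0335],
    [0,0,-0.039],
    [0,0,-0.039],
    [0,0,-0.039],
    [0,0,-0.039]
  ],
  "claw": [0,0,0,0,0,0,0,0,0,0]
}}

```text
time_s: 11.9
tcp_pos: [0.5743, -0.0633, 0.1704]
eef_rot: [-180.0, 0.0, -120.2]
contact_force: [1.6, 0.7, -2.9]
gripper_width: 0.0196
gripper_force: 60.0
```

```bash
python3 - <<'E'
from plan import *
s=r.get_state();p=s['tcp_pos'];Y=s['eef_rot'][2];print(s['time_s'],p,Y,s['contact_force'].round(2),s['moment'].round(2))
yaw=Y-179.75
for phi in(148,152,156,160,164,168,172,176):
    t,leg=tcpf(phi,.060,.013,60);tr,dr=mv(p,Y,[*t,p[2]],60+179.75);print(phi,leg.round(3),tr[:2],dr[2])
E
```

```text
11.9 [ 0.57429191 -0.06327401  0.17039679] -120.2402554250366 [ 1.57  0.67 -2.89] [ 0.36 -0.74 -0.14]
148 [0.659 0.083] [0.0022, -0.0006] 0.0
152 [0.656 0.08 ] [0.0106, 0.0011] 0.0
156 [0.653 0.076] [0.0191, 0.0023] 0.0
160 [0.651 0.073] [0.0277, 0.0029] 0.0
164 [0.649 0.069] [0.0362, 0.0029] 0.0
168 [0.647 0.065] [0.0448, 0.0023] 0.0
172 [0.645 0.061] [0.0533, 0.0011] 0.0
176 [0.644 0.057] [0.0616, -0.0007] 0.0
```

>>> {"name": "jog_arm", "arguments": {
  "travel": [
    [0.002,0,0],
    [0.004,0,0],
    [0.005,0,0],
    [0.005,0,0],
    [0.005,0,0],
    [0.005,0,0],
    [0.005,0,0],
    [0.005,0,0],
    [0.005,0,0],
    [0.005,0,0]
  ],
  "dr": [
    [0,0,0],
    [0,0,0],
    [0,0,0],
    [0,0,0],
    [0,0,0],
    [0,0,0],
    [0,0,0],
    [0,0,0],
    [0,0,0],
    [0,0,0]
  ],
  "claw": [0,0,0,0,0,0,0,0,0,0]
}}

```text
time_s: 13.15
tcp_pos: [0.573, -0.0658, 0.1704]
eef_rot: [180.0, -0.0, -120.2]
contact_force: [-0.1, 0.3, -2.6]
gripper_width: 0.0198
gripper_force: 60.0
```

```bash
cat > f.py <<'E'
from h import *
s=r.get_state();print(s['time_s'],s['tcp_pos'].round(4),s['eef_rot'].round(2),s['contact_force'].round(2),s['moment'].round(3),s['joint_torque'].round(2))
E
python3 f.py
```

```text
13.15 [ 0.573  -0.0658  0.1704] [ 180.     -0.   -120.21] [-0.06  0.28 -2.6 ] [ 0.384 -0.276 -0.018] [-3.300e-01 -4.779e+01  2.741e+01  6.940e+00 -2.900e-01  2.000e-02]
```

>>> {"name": "jog_arm", "arguments": {
  "travel": [
    [0.002,0,0],
    [0.004,0,0],
    [0.005,0,0],
    [0.005,0,0],
    [0.005,0,0],
    [0.005,0,0],
    [0.005,0,0],
    [0.005,0,0],
    [0.005,0,0],
    [0.005,0,0]
  ],
  "dr": [
    [0,0,0],
    [0,0,0],
    [0,0,0],
    [0,0,0],
    [0,0,0],
    [0,0,0],
    [0,0,0],
    [0,0,0],
    [0,0,0],
    [0,0,0]
  ],
  "claw": [0,0,0,0,0,0,0,0,0,0]
}}

```text
time_s: 14.4
tcp_pos: [0.5718, -0.068, 0.1704]
eef_rot: [180.0, -0.0, -120.2]
contact_force: [1.2, 0.8, -3.7]
gripper_width: 0.0197
gripper_force: 60.0
```

```bash
python3 f.py
```

```text
14.4 [ 0.5718 -0.068   0.1704] [ 180.     -0.   -120.21] [ 1.2   0.82 -3.68] [ 0.492 -0.225  0.053] [-6.200e-01 -4.775e+01  2.753e+01  7.110e+00 -2.300e-01 -4.000e-02]
```

>>> {"name": "jog_arm", "arguments": {
  "travel": [
    [0.002,0,0],
    [0.004,0,0],
    [0.005,0,0],
    [0.005,0,0],
    [0.005,0,0],
    [0.005,0,0],
    [0.005,0,0],
    [0.005,0,0],
    [0.005,0,0],
    [0.005,0,0]
  ],
  "dr": [
    [0,0,0],
    [0,0,0],
    [0,0,0],
    [0,0,0],
    [0,0,0],
    [0,0,0],
    [0,0,0],
    [0,0,0],
    [0,0,0],
    [0,0,0]
  ],
  "claw": [0,0,0,0,0,0,0,0,0,0]
}}

```text
time_s: 15.65
tcp_pos: [0.5705, -0.0701, 0.1704]
eef_rot: [180.0, -0.0, -120.2]
contact_force: [-0.1, 1.0, -2.0]
gripper_width: 0.0196
gripper_force: 60.0
```

```bash
python3 f.py
```

```text
15.65 [ 0.5705 -0.0701  0.1704] [ 180.     -0.   -120.22] [-0.07  1.01 -1.97] [ 0.523 -0.145  0.063] [ -0.61 -47.6   27.66   7.12  -0.13  -0.07]
```

>>> {"name": "jog_arm", "arguments": {
  "travel": [
    [0.002,0,0],
    [0.004,0,0],
    [0.005,0,0],
    [0.005,0,0],
    [0.005,0,0],
    [0.005,0,0],
    [0.005,0,0],
    [0.005,0,0],
    [0.005,0,0],
    [0.005,0,0]
  ],
  "dr": [
    [0,0,0],
    [0,0,0],
    [0,0,0],
    [0,0,0],
    [0,0,0],
    [0,0,0],
    [0,0,0],
    [0,0,0],
    [0,0,0],
    [0,0,0]
  ],
  "claw": [0,0,0,0,0,0,0,0,0,0]
}}

```text
time_s: 16.9
tcp_pos: [0.5693, -0.0723, 0.1704]
eef_rot: [180.0, -0.0, -120.2]
contact_force: [0.1, 1.8, -2.1]
gripper_width: 0.0196
gripper_force: 60.0
```

```bash
python3 f.py
```

```text
16.9 [ 0.5693 -0.0723  0.1704] [ 180.     -0.   -120.22] [ 0.12  1.79 -2.15] [ 0.495 -0.114  0.043] [ -0.66 -47.49  27.65   7.14  -0.13  -0.08]
```

>>> {"name": "jog_arm", "arguments": {
  "travel": [
    [0.002,0,0],
    [0.004,0,0],
    [0.005,0,0],
    [0.005,0,0],
    [0.005,0,0],
    [0.005,0,0],
    [0.005,0,0],
    [0.005,0,0],
    [0.005,0,0],
    [0.005,0,0]
  ],
  "dr": [
    [0,0,0],
    [0,0,0],
    [0,0,0],
    [0,0,0],
    [0,0,0],
    [0,0,0],
    [0,0,0],
    [0,0,0],
    [0,0,0],
    [0,0,0]
  ],
  "claw": [0,0,0,0,0,0,0,0,0,0]
}}

```text
time_s: 18.15
tcp_pos: [0.568, -0.0744, 0.1704]
eef_rot: [-180.0, -0.0, -120.2]
contact_force: [0.8, 1.8, -2.1]
gripper_width: 0.0198
gripper_force: 60.0
```

```bash
python3 f.py
```

```text
18.15 [ 0.568  -0.0744  0.1704] [-180.     -0.   -120.21] [ 0.84  1.76 -2.13] [ 0.432 -0.179  0.044] [ -0.58 -47.34  27.59   7.1   -0.17  -0.06]
```

>>> {"name": "jog_arm", "arguments": {
  "travel": [
    [0.002,0,0],
    [0.004,0,0],
    [0.006,0,0],
    [0.006,0,0],
    [0.006,0,0],
    [0.006,0,0],
    [0.006,0,0],
    [0.006,0,0],
    [0.006,0,0],
    [0.006,0,0]
  ],
  "dr": [
    [0,0,0],
    [0,0,0],
    [0,0,0],
    [0,0,0],
    [0,0,0],
    [0,0,0],
    [0,0,0],
    [0,0,0],
    [0,0,0],
    [0,0,0]
  ],
  "claw": [0,0,0,0,0,0,0,0,0,0]
}}

```text
time_s: 19.4
tcp_pos: [0.5665, -0.077, 0.1704]
eef_rot: [180.0, -0.0, -120.2]
contact_force: [-0.8, 0.5, -2.9]
gripper_width: 0.0195
gripper_force: 60.0
```

```bash
python3 f.py
```

```text
19.4 [ 0.5665 -0.077   0.1704] [ 180.     -0.   -120.21] [-0.75  0.49 -2.9 ] [ 0.31  -0.211  0.026] [-3.000e-01 -4.710e+01  2.744e+01  6.930e+00 -2.400e-01  1.000e-02]
```

>>> {"name": "jog_arm", "arguments": {
  "travel": [
    [0.002,0,0],
    [0.004,-0.001,0],
    [0.006,-0.0012,0],
    [0.006,-0.0012,0],
    [0.006,-0.0012,0],
    [0.006,-0.0012,0],
    [0.006,-0.0012,0],
    [0.006,-0.0012,0],
    [0.006,-0.0012,0],
    [0.006,-0.0012,0]
  ],
  "dr": [
    [0,0,0],
    [0,0,0],
    [0,0,0],
    [0,0,0],
    [0,0,0],
    [0,0,0],
    [0,0,0],
    [0,0,0],
    [0,0,0],
    [0,0,0]
  ],
  "claw": [0,0,0,0,0,0,0,0,0,0]
}}

```text
time_s: 20.65
tcp_pos: [0.5655, -0.0799, 0.1703]
eef_rot: [180.0, -0.0, -120.2]
contact_force: [-0.1, 1.3, -3.2]
gripper_width: 0.0199
gripper_force: 60.0
```

```bash
python3 f.py
```

```text
20.65 [ 0.5655 -0.0799  0.1703] [ 180.     -0.   -120.21] [-0.08  1.32 -3.23] [ 0.616 -0.214  0.074] [ -0.78 -47.18  27.45   7.19  -0.29  -0.05]
```

>>> {"name": "jog_arm", "arguments": {
  "travel": [
    [0.002,0,0],
    [0.004,-0.001,0],
    [0.005,-0.0012,0],
    [0.005,-0.0012,0],
    [0.005,-0.0012,0],
    [0.005,-0.0012,0],
    [0.005,-0.0012,0],
    [0.005,-0.0012,0],
    [0.005,-0.0012,0],
    [0.005,-0.0012,0]
  ],
  "dr": [
    [0,0,0],
    [0,0,0],
    [0,0,0],
    [0,0,0],
    [0,0,0],
    [0,0,0],
    [0,0,0],
    [0,0,0],
    [0,0,0],
    [0,0,0]
  ],
  "claw": [0,0,0,0,0,0,0,0,0,0]
}}

```text
time_s: 21.9
tcp_pos: [0.5654, -0.0813, 0.1701]
eef_rot: [-180.0, 0.1, -120.2]
contact_force: [2.9, 6.7, -6.2]
gripper_width: 0.0196
gripper_force: 60.0
```

```bash
python3 f.py
```

```text
21.9 [ 0.5654 -0.0813  0.1701] [-1.7999e+02  1.2000e-01 -1.2020e+02] [ 2.95  6.69 -6.21] [ 2.797 -1.074  0.17 ] [ -4.22 -48.59  26.49   8.95  -1.56  -0.18]
```

```bash
cat > fa.py <<'E'
from h import *
A=[]
for i in range(8):
    s=r.get_state();A.append(np.r_[s['contact_force'],s['moment']]);r.capture('scene')
A=np.array(A);print(s['time_s'],A.mean(0).round(2),A.std(0).round(2),np.hypot(*A.mean(0)[:2]),np.hypot(*A.mean(0)[3:5]))
E
python3 fa.py
```

```text
22.25 [ 2.34  6.96 -5.19  2.78 -1.11  0.18] [0.25 0.27 0.51 0.03 0.02 0.02] 7.345532551342904 2.9886889209129883
```

>>> {"name": "jog_arm", "arguments": {
  "travel": [
    [-0.0005,0,0],
    [-0.0005,0,0],
    [-0.0005,0,0],
    [-0.0005,0,0],
    [-0.0005,0,0],
    [-0.0005,0,0],
    [-0.0005,0,0],
    [-0.0005,0,0],
    [-0.0005,0,0],
    [-0.0005,0,0]
  ],
  "dr": [
    [0,0,0],
    [0,0,0],
    [0,0,0],
    [0,0,0],
    [0,0,0],
    [0,0,0],
    [0,0,0],
    [0,0,0],
    [0,0,0],
    [0,0,0]
  ],
  "claw": [0,0,0,0,0,0,0,0,0,0]
}}

```text
time_s: 23.55
tcp_pos: [0.5655, -0.0811, 0.1701]
eef_rot: [-180.0, 0.1, -120.2]
contact_force: [2.5, 6.5, -4.8]
gripper_width: 0.0197
gripper_force: 60.0
```

```bash
python3 fa.py; python3 f.py
```

```text
23.9 [ 2.3   6.28 -5.08  2.56 -0.99  0.18] [0.32 0.24 0.3  0.03 0.02 0.02] 6.687555634122081 2.7474693379019612
23.95 [ 0.5654 -0.0811  0.1701] [-1.7999e+02  1.0000e-01 -1.2019e+02] [ 2.77  6.77 -5.68] [ 2.58  -0.982  0.201] [ -3.88 -48.43  26.61   8.78  -1.41  -0.17]
```

>>> {"name": "jog_arm", "arguments": {
  "travel": [
    [-0.006,0,0],
    [-0.015,0,0],
    [-0.025,0,0],
    [-0.03,0,0],
    [-0.03,0,-0.06],
    [-0.03,0,-0.14],
    [-0.03,0,-0.22],
    [-0.03,0,-0.29],
    [-0.03,0,-0.29],
    [-0.03,0,-0.29]
  ],
  "dr": [
    [0,0,0],
    [0,0,0],
    [0,0,0],
    [0,0,0],
    [0,0,0],
    [0,0,0],
    [0,0,0],
    [0,0,0],
    [0,0,0],
    [0,0,0]
  ],
  "claw": [0,0,0,0,0,0,0,0,0,0]
}}

```text
time_s: 25.2
tcp_pos: [0.5719, -0.069, 0.3144]
eef_rot: [179.9, -0.0, -120.2]
contact_force: [-0.3, 0.3, -2.8]
gripper_width: 0.0198
gripper_force: 60.0
```

```bash
python3 - <<'E'
from h import *
s=r.get_state();p=s['tcp_pos'];Y=s['eef_rot'][2];print(s['time_s'],p,Y,s['contact_force'].round(2))
for q,y in(([.46,-.10,.315],-150),([.3928,-.2840,.3107],-181.4)):print(mv(p,Y,q,y))
E
```

```text
25.2 [ 0.57193114 -0.06902614  0.31442864] -120.2217048941289 [-0.34  0.31 -2.82]
([0.1662, 0.1623, -0.0011], [-0.0, -0.0, 0.0827])
([0.5518, 0.0932, 0.0075], [0.0, -0.0, 0.1699])
```

>>> {"name": "jog_arm", "arguments": {
  "travel": [
    [0.06,0.06,0],
    [0.11,0.11,0],
    [0.1662,0.1623,0],
    [0.26,0.145,0],
    [0.35,0.125,0],
    [0.45,0.11,0],
    [0.5518,0.0932,0.0075],
    [0.5518,0.0932,0.0075],
    [0.5518,0.0932,0.0075],
    [0.5518,0.0932,0.0075]
  ],
  "dr": [
    [0,0,0.025],
    [0,0,0.05],
    [0,0,0.0827],
    [0,0,0.105],
    [0,0,0.125],
    [0,0,0.15],
    [0,0,0.1699],
    [0,0,0.1699],
    [0,0,0.1699],
    [0,0,0.1699]
  ],
  "claw": [0,0,0,0,0,0,0,0,0,0]
}}

```text
time_s: 26.45
tcp_pos: [0.3936, -0.2834, 0.3112]
eef_rot: [180.0, -0.0, 178.7]
contact_force: [0.1, 0.1, -1.9]
gripper_width: 0.0197
gripper_force: 60.0
```

```bash
python3 - <<'E'
from h import *
s=r.get_state();print(s['time_s'],s['tcp_pos'],s['eef_rot'])
c=r.capture('top');P=cloud(c,Tcam(c));save(c,'t3f.png');C=c['pixels'].astype(int)
x,y,z=np.moveaxis(P,-1,0);red=(C[...,0]>100)&(C[...,0]>2*C[...,1])&(C[...,0]>2*C[...,2])
q=P[red&(x>.58)&(x<.74)&(y>.0)&(y<.16)&(z>.07)&(z<.092)]
vx,vy,x0,y0=cv2.fitLine(q[:,:2].astype(np.float32),cv2.DIST_HUBER,0,.01,.01).ravel();print('lever',len(q),x0,y0,np.degrees(np.arctan2(vy,vx)))
c=r.capture('scene');P=cloud(c,Tcam(c));save(c,'s3f.png');x,y,z=np.moveaxis(P,-1,0)
m=(c['range_z']>0)&(y>-.32)&(y<-.25)&(x>.53)&(x<.6)&(z>.19)&(z<.35);q=P[m]
for a in np.arange(.18,.36,.02):
    w=q[(q[:,2]>a)&(q[:,2]<a+.02)]
    if len(w):print(a.round(2),len(w),np.median(w,0).round(4))
m=(c['range_z']>0)&(y>-.32)&(y<-.25)&(x>.26)&(x<.6)&(z>.3)&(z<.35);q=P[m]
for a in np.arange(.28,.58,.02):
    w=q[(q[:,0]>a)&(q[:,0]<a+.02)]
    if len(w)>2:print(a.round(2),len(w),np.median(w,0).round(4),w[:,2].max().round(3))
a=cv2.imread('pics/s3f.png')[130:330,180:380];b=cv2.imread('pics/t3f.png')[120:320,180:380]
cv2.imwrite('pics/s3.png',cv2.resize(np.hstack([a,b]),(800,400),interpolation=cv2.INTER_CUBIC))
E
```

```text
26.45 [ 0.39358182 -0.28337326  0.31118976] [ 1.79979766e+02 -3.68613369e-02  1.78717358e+02]
lever 143 0.6480216 0.053689625 -13.5368185
0.2 45 [ 0.5598 -0.2886  0.2109]
0.22 45 [ 0.5603 -0.2888  0.2294]
0.24 50 [ 0.5602 -0.2893  0.2504]
0.26 48 [ 0.5602 -0.2886  0.2705]
0.28 49 [ 0.5602 -0.2884  0.2896]
0.3 51 [ 0.56   -0.2893  0.3099]
0.32 45 [ 0.5452 -0.2894  0.3278]
0.28 90 [ 0.2892 -0.2841  0.33  ] 0.336
0.3 72 [ 0.3093 -0.2844  0.3307] 0.334
0.32 116 [ 0.3362 -0.2851  0.3313] 0.342
0.34 213 [ 0.3483 -0.2908  0.3334] 0.343
0.36 168 [ 0.3701 -0.2914  0.334 ] 0.342
0.38 447 [ 0.3843 -0.3019  0.3377] 0.35
0.4 44 [ 0.4016 -0.3085  0.3363] 0.35
0.42 92 [ 0.4299 -0.293   0.328 ] 0.342
0.44 40 [ 0.4445 -0.2929  0.3278] 0.342
0.46 27 [ 0.4704 -0.2887  0.329 ] 0.331
0.48 27 [ 0.4896 -0.2892  0.3293] 0.332
0.5 23 [ 0.5103 -0.2895  0.3283] 0.332
0.52 26 [ 0.5306 -0.2896  0.3292] 0.333
0.54 54 [ 0.5546 -0.2889  0.3215] 0.333
0.56 28 [ 0.5618 -0.2901  0.308 ] 0.322
```

View pics/s3.png

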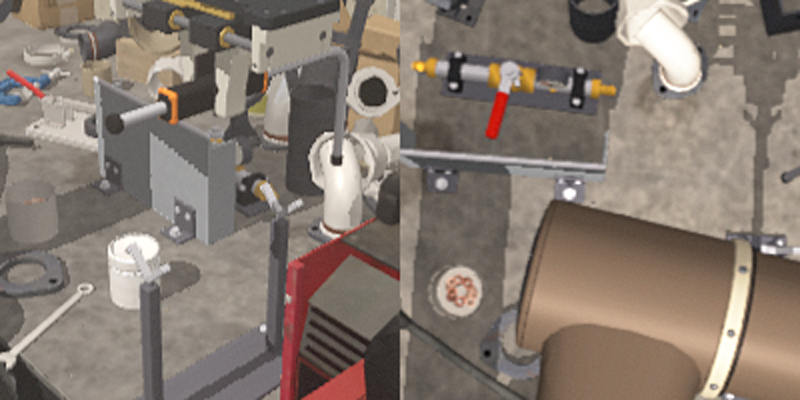

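>>> {"name": "jog_arm", "arguments": {
  "travel": [
    [0.001,-0.001,0.06],
    [0.001,-0.001,0.14],
    [0.001,-0.001,0.2],
    [0.001,-0.001,0.23],
    [0.001,-0.001,0.25],
    [0.001,-0.001,0.265],
    [0.001,-0.001,0.275],
    [0.001,-0.001,0.284],
    [0.001,-0.001,0.284],
    [0.001,-0.001,0.284]
  ],
  "dr": [
    [0,0,0],
    [0,0,0],
    [0,0,0],
    [0,0,0],
    [0,0,0],
    [0,0,0],
    [0,0,0],
    [0,0,0],
    [0,0,0],
    [0,0,0]
  ],
  "claw": [0,0,0,0,0,0,0,0,0,0]
}}

```text
time_s: 27.8
tcp_pos: [0.393, -0.2848, 0.1699]
eef_rot: [-180.0, 0.0, 178.6]
contact_force: [0.9, 0.7, -2.3]
gripper_width: 0.0197
gripper_force: 60.0
```

```bash
python3 f.py
```

```text
27.8 [ 0.393  -0.2848  0.1699] [-1.7999e+02  2.0000e-02  1.7862e+02] [ 0.91  0.67 -2.33] [ 0.007 -0.126  0.033] [ -0.   -34.77  27.11   6.63  -0.04   0.  ]
```

Still hanging about 1.5 mm above the forks: lower a little, then open.

>>> {"name": "jog_arm", "arguments": {
  "travel": [
    [0,0.001,0.002],
    [0,0.001,0.003],
    [0,0.001,0.003],
    [0,0.001,0.003],
    [0,0.001,0.003],
    [0,0.001,0.003],
    [0,0.001,0.003],
    [0,0.001,0.003],
    [0,0.001,0.003],
    [0,0.001,0.003]
  ],
  "dr": [
    [0,0,0],
    [0,0,0],
    [0,0,0],
    [0,0,0],
    [0,0,0],
    [0,0,0],
    [0,0,0],
    [0,0,0],
    [0,0,0],
    [0,0,0]
  ],
  "claw": [0,0,0,0.3,0.5,0.7,0.7,0.7,0.7,0.7]
}}

```text
time_s: 29.05
tcp_pos: [0.3929, -0.2842, 0.1681]
eef_rot: [-180.0, -0.0, 178.6]
contact_force: [0.5, -0.2, 0.2]
gripper_width: 0.0613
gripper_force: 0.0
```

>>> {"name": "jog_arm", "arguments": {
  "travel": [
    [0,0,0],
    [0,0,-0.03],
    [0,0,-0.08],
    [0,0,-0.14],
    [0,0,-0.2],
    [0,0,-0.24],
    [0,0,-0.24],
    [0,0,-0.24],
    [0,0,-0.24],
    [0,0,-0.24]
  ],
  "dr": [
    [0,0,0],
    [0,0,0],
    [0,0,0],
    [0,0,0],
    [0,0,0],
    [0,0,0],
    [0,0,0],
    [0,0,0],
    [0,0,0],
    [0,0,0]
  ],
  "claw": [0.8,0.8,0.8,0.8,0.8,0.8,0.8,0.8,0.8,0.8]
}}

```text
time_s: 30.3
tcp_pos: [0.3926, -0.2841, 0.2876]
eef_rot: [180.0, -0.1, 178.6]
contact_force: [-0.8, 0.6, 0.5]
gripper_width: 0.0702
gripper_force: 0.0
```

```bash
python3 - <<'E'
from h import *
s=r.get_state();print(s['time_s'],s['tcp_pos'].round(4),s['gripper_width'],s['contact_force'].round(1))
c=r.capture('wrist');P=cloud(c,Tcam(c,s));x,y,z=np.moveaxis(P,-1,0)
q=P[(c['range_z']>0)&(z>.16)&(z<.215)&(y<-.25)&(y>-.31)]
vx,vy,x0,y0=cv2.fitLine(q[:,:2].astype(np.float32),cv2.DIST_HUBER,0,.01,.01).ravel();print('rod',x0,y0,np.degrees(np.arctan2(vy,vx)),np.percentile(q[:,2],[50,98]))
save(c,'w4.png');c=r.capture('scene');save(c,'s4.png')
a=cv2.imread('pics/w4.png')[0:400,100:500];b=cv2.imread('pics/s4.png')[170:370,180:380]
cv2.imwrite('pics/v4.png',np.hstack([a,cv2.resize(b,(400,400))]))
E
```

```text
30.3 [ 0.3926 -0.2841  0.2876] 0.07016354836672009 [-0.8  0.6  0.5]
rod 0.37910536 -0.2836177 -1.1340557 [0.19592509 0.19872562]
```

View pics/v4.png

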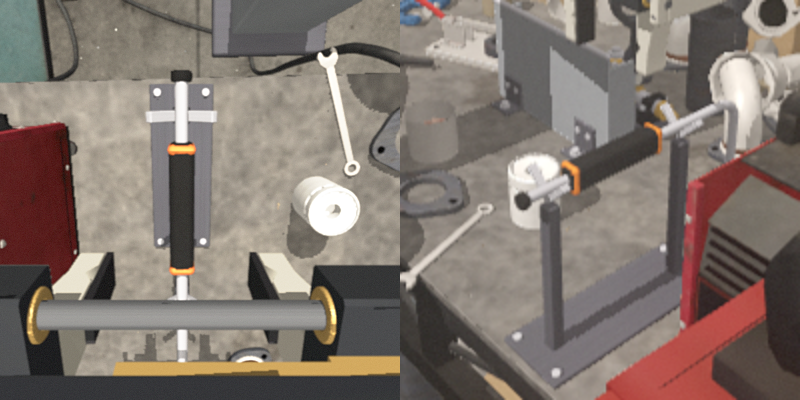

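The rod lies in both forks (wrist view: grip along column 181, rows 145–275; scene view: leg hanging down at about (732,125)). Its pose matches the one it had at the start.

```bash
python3 -c "
from plant import r
print(r.close_job())"
```

```text
the job is handed in; nothing more can be done
None
```

The job is handed in at about 30 s: the lever is closed against its stop (about 166° in the top view), pressed there with a measured 7–8 N for over a second, and the rod is back in both forks with its leg down; no verdict was returned.

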